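# Nest a vacuum-cleaner wheel on the repair board

## Task

Slide the large vacuum-cleaner wheel along the grey repair board, keeping it flat on the board, past the sprung roller arm and fully home in its nest, so that it rests against the straight fence and the stop post with the roller closed behind it. Leave it there, and leave the other loose things where they are.

Things in the scene. Friction and masses are not known exactly. Their poses are not given: they have to be found in the camera images.
- wheel: the large wheel of a vacuum cleaner lying flat: black hard-plastic tyre, grey spoked hub, a disc 100 mm in diameter and 28 mm thick, about 0.2 kg, too wide to grasp. Origin at the centre of its underside, z up along its axis. It starts flat on the board, up to 40 mm clear of the fence, its centre 165 to 205 mm before the nest.
- jig: grey laminate repair board fixed to the bench, 12 mm thick. Origin on the bench under the nest's centre (the board's top is 12 mm above it). x points along the fence, the way the wheel must be pushed; y away from the fence; z up. It spans x -295 to +105 mm, y -80 to +145 mm. In the nest the wheel touches three things: fence, stop post and roller.
- nest (a point): the point on the board's top face where the centre of the wheel's underside lies when the wheel is fully home: x 0, y 0, z 12 mm in the board's frame; axes as the board's.
- fence: straight white bar of slippery plastic fixed on the board, 16 mm wide and 20 mm high above the board. Its face towards the wheel is the line y = -50 mm of the board's frame, from x -250 to +65 mm. Origin on the board's top face at the board's x 0, y 0, that is at the nest (not in the bar); axes as the board's.
- stop: upright steel stop post at the nest's far end, 16 mm in diameter, 30 mm high above the board. Origin at the centre of its foot, at x 52.6, y 24.5 mm of the board's frame.
- roller: white upright roller at the end of the sprung arm, 16 mm in diameter, from 3 to 31 mm above the board, turning freely on its pin. Origin at the centre of its underside. At rest it stands at about x -44, y +34 mm of the board's frame; when the wheel is home, at about x -41, y +41 mm.
- jaw (a joint): angle (rad) of the roller's steel arm: 74 mm long, 31 to 37 mm above the board, on a pin at the board's x -108, y +72 mm (its cap 20 mm across, 36 mm high). 0 at rest, up to 0.7 away from the fence; sprung shut (0.125 N m at 0, +0.5 N m per rad). A wheel pushed along the fence opens it to 0.34 when 36 mm short of the nest (about 5 N); then it closes behind the wheel and pushes it on. About 0.10 with the wheel home.
- castor: small black castor wheel lying flat on the board, 50 mm in diameter, 18 mm thick; origin at the centre of its underside; leave alone
- screwcup: clear cup on the board, 44 mm across, 28 mm high; origin at the centre of its underside; leave alone
- driver_a: red-handled screwdriver on the bench; leave alone
- driver_b: black-handled screwdriver on the bench; leave alone
- spanner: steel spanner on the bench; leave alone
- motor: electric motor standing on the bench, 90 mm across, 110 mm high; origin at the centre of its underside; leave alone
- circuit: green circuit board on the bench, 70 by 50 mm, 20 mm high; leave alone
Things that resemble listed ones, but are neither listed nor needed, are in the scene too. Leave any blue or purple look-alike of the wheel alone.

How it is judged (in metres and radians):
At the end, for the whole second after the job is handed in: The wheel lies flat on the board at rest, its centre within 4 mm of the nest point, touching all three of fence, stop post and roller (each with more than 0.2 N) (horizontal distance between wheel and nest below 0.004 m and angle between wheel's own z axis and vertical below 0.08 rad and z of wheel in the frame of nest below 0.004 m and contact force between wheel and fence above 0.2 N and contact force between wheel and stop above 0.2 N and contact force between wheel and roller above 0.2 N and linear speed of wheel below 0.01 m/s).
It fails at once if the wheel is lifted more than 20 mm off the board (z of wheel in the frame of nest above 0.02 m).
It fails at once if the wheel is tipped more than about 20 degrees (angle between wheel's own z axis and vertical above 0.35 rad).
It fails at once if a bystander (castor, screw cup, screwdrivers, spanner, motor or circuit board) is moved more than 30 mm (distance of any of castor, screwcup, driver_a, driver_b, spanner, motor, circuit from where it was at the start of the episode above 0.03 m).
It also fails if it takes over 51 s, if anything falls off the work surface, if the arm or the gripper's body presses on something with over 40 N, if the wrist force passes 120 N, or if a joint passes its speed limit or range.

## Robot

A 7-joint arm with a two-finger parallel gripper is mounted at the origin on the work surface. World frame = base frame: x ahead of the robot, y to its left, z up, the work surface at z = 0. Lengths are in m, angles in degrees, forces in N, time in s.
With the tool pointing down it reaches from about 0.425 to 0.875 m from the base axis. Payload 4.7 kg.
Tool frame: the origin (TCP) lies midway between the tips of the shut fingers; the grasp point (between the pads) lies 19 mm behind it (env.tcp_to_grasp is the distance from the TCP to the grasp point, in m); z points along the fingers, x is the direction in which the jaws open and shut, and the axes are right-handed (so a half turn about z gives the same grasp; the last joint's range is limited). The gripper opens to 87 mm and grips with 3 to 60 N. Pads are 19 mm wide; open, the fingers measure 117 mm over their backs; the gripper's body (75 mm by 190 mm) begins 51 mm behind the grasp point.
Start: joints at [75.235, 18.392, -4.016, 83.108, 1.295, 78.541, -3.26], TCP at [0.174, -0.626, 0.223] pointing down, gripper open.
Joint ranges: [-163.93, 163.93], [-17.29, 119.83], [-79.2, 71.16], [3.27, 140.29], [-89.18, 269.18], [5.43, 117.66], [-154.24, 154.24]. Speed limits (degrees/s): [147.25, 147.25, 180, 180, 180, 180, 180].

## Interface

Orientations are given as [roll, pitch, yaw] about the fixed x, y, z axes, in that order (R = Rz(yaw) Ry(pitch) Rx(roll)).
In Python, from cell import env, viewer gives the robot as it stands.
- The arm moves only by the shell command python3 -m pendant 'ROWS' [OPENING] [FORCE]. ROWS is JSON, a list of rows, each a list of 6 numbers: the shift along the tool's x, y, z each as a share of 0.1 m, from -1 to 1, then the turn, a rotation vector about the tool's x, y, z each as a share of 90 degrees, from -1 to 1. A call has exactly 8 rows; each row is the pose to reach, as a shift and turn from the pose commanded when the call began, along the tool's axes at that moment; what a row does not reach only later rows make up. A row lasts 1/8 s, in which the tool goes at most 62.5 mm and 10.7 degrees, less where a joint would pass 70% of its speed; a pose out of reach is approached as far as the arm can. A call with a number of a shift or a turn outside -1 to 1 is refused whole. A call with a gripper value outside its range is refused whole. OPENING is the finger opening in mm, from 0 to 87, set as the call begins (- or left out, the last holds). The fingers move at their own pace and stop on an object; FORCE is the grip in N (left out, the last holds). Time passes only in rows, so rows that repeat a pose let the fingers close, or fill a call up. It gives the time, the measured TCP pose, the force and the opening at its end, in the units of the state.
- env.get_obs(): the state, without advancing time (a new reading comes with each control period).
- viewer.read_camera(name): name is "side" or "top"; returns a dict with "frame" (420x560x3 uint8, red, green, blue), "fx", "fy", "cx", "cy" (pixels), "k1" (the pictures are not rectified: a ray, as slopes to the right and down, at radius r is drawn at 1 + k1 r^2 times it, then the intrinsics apply), "view" (4x4, takes a point from world to camera coordinates). Camera axes: x right, y down, z forward; pixel columns grow to the right and rows downward; lengths in m; the calibration is good to about 2 mm. A picture is of the moment at which its call begins. There is no depth.
- env.sign_off(): hands the job in, once; it reports no verdict.
The state is a dict: "time_s": time; "qpos": joint angles; "joint_velocities": joint speeds; "effort": joint torques, N m; "tool_pos": TCP position; "tool_rot": TCP orientation; "force": force on the tool from outside, world axes, zero at the start; "wrist_torque": the same for the moment, N m; "grip_width": finger opening in m.
Only numpy, scipy, OpenCV 4.12 (cv2) and the standard library are available. Lean on these libraries where they do the work, as an engineer would, in place of code of your own. Each camera call takes 0.05 s, during which the arm holds its last target.

## Working session

There is one attempt and no reset: what is moved stays moved. The work goes in short steps, Python scripts to look and compute and a shell command to move; the robot and the scene stay as the last step left them, time stands still between calls to the robot, and variables do not carry over. Pictures are saved under pics/ and viewed, and the job is handed in when it is done.

```bash
ls; mkdir -p pics; python3 - <<'E'
from cell import env, viewer
import cv2
o=env.get_obs(); print({k:o[k] for k in('time_s','tool_pos','tool_rot','force','grip_width')}, env.tcp_to_grasp)
for n in('side','top'):
    c=viewer.read_camera(n); cv2.imwrite(f'pics/{n}0.png',c['frame'][:,:,::-1])
    print(n,c['fx'],c['fy'],c['cx'],c['cy'],c['k1'],c['view'])
E
```

```text
pics
{'time_s': 0.0, 'tool_pos': array([ 0.17431449, -0.62563024,  0.22148675]), 'tool_rot': array([ 1.79994957e+02,  1.08281264e-01, -7.44252593e+01]), 'force': array([-0.4821633 ,  0.43572577,  0.34687343]), 'grip_width': 0.08711246142610093} 0.0187
side 537.089943847509 537.089943847509 278.9281296474054 202.26150092716156 -0.022518610456565263 [[-0.99193777 -0.12605433 -0.01302944  0.57877305]
 [-0.07976613  0.70094779 -0.708738    0.10895188]
 [ 0.09847245 -0.70198469 -0.70535146  1.31075048]
 [ 0.          0.          0.          1.        ]]
top 445.3378827475052 445.3378827475052 279.29977783013277 209.22485746557746 -0.14808652612132453 [[ 0.01657588 -0.99984887  0.00524263 -0.0480834 ]
 [-0.9950011  -0.01701149 -0.09840433  0.56242812]
 [ 0.09847864 -0.00358528 -0.99513271  1.04324598]
 [ 0.          0.          0.          1.        ]]
```

View pics/side0.png

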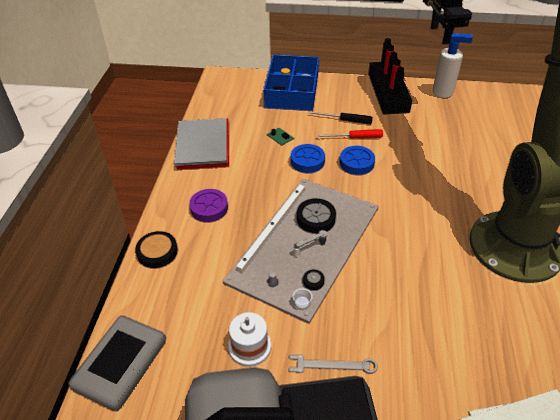

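View pics/top0.png

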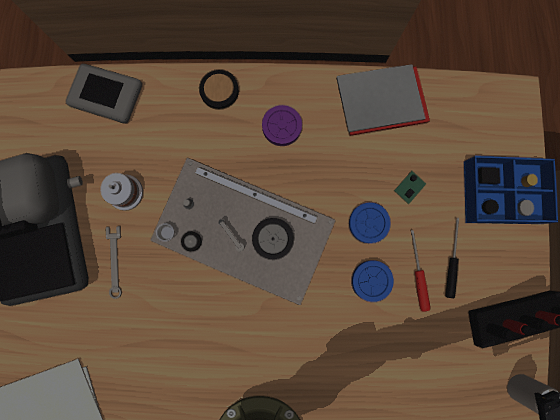

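```bash
cat > h.py <<'E'
import numpy as np, cv2
from cell import env, viewer
def cam(n):
    c=viewer.read_camera(n); c['n']=n; return c
def ray(c,px):
    px=np.atleast_2d(px).astype(float)
    d=np.c_[(px[:,0]-c['cx'])/c['fx'],(px[:,1]-c['cy'])/c['fy']]
    s=d.copy()
    for _ in range(20): s=d/(1+c['k1']*(s**2).sum(1,keepdims=True))
    V=np.array(c['view']); R=V[:3,:3]; o=-R.T@V[:3,3]
    return o,np.c_[s,np.ones(len(s))]@R
def plane(c,px,z):
    o,d=ray(c,px); t=(z-o[2])/d[:,2]; return o+d*t[:,None]
def proj(c,P):
    V=np.array(c['view']); p=np.atleast_2d(P)@V[:3,:3].T+V[:3,3]; s=p[:,:2]/p[:,2:]
    s=s*(1+c['k1']*(s**2).sum(1,keepdims=True))
    return np.c_[s[:,0]*c['fx']+c['cx'],s[:,1]*c['fy']+c['cy']]
E
python3 - <<'E'
import cv2
a=cv2.imread('pics/top0.png')[150:310,145:345]; cv2.imwrite('pics/topc.png',cv2.resize(a,None,fx=4,fy=3.75,interpolation=cv2.INTER_CUBIC)[:600] if 0 else cv2.resize(a,(740,592),interpolation=cv2.INTER_CUBIC))
a=cv2.imread('pics/side0.png')[175:325,215:385]; cv2.imwrite('pics/sidec.png',cv2.resize(a,(680,600),interpolation=cv2.INTER_CUBIC))
E
```

```text
(no output)
```

View pics/topc.png

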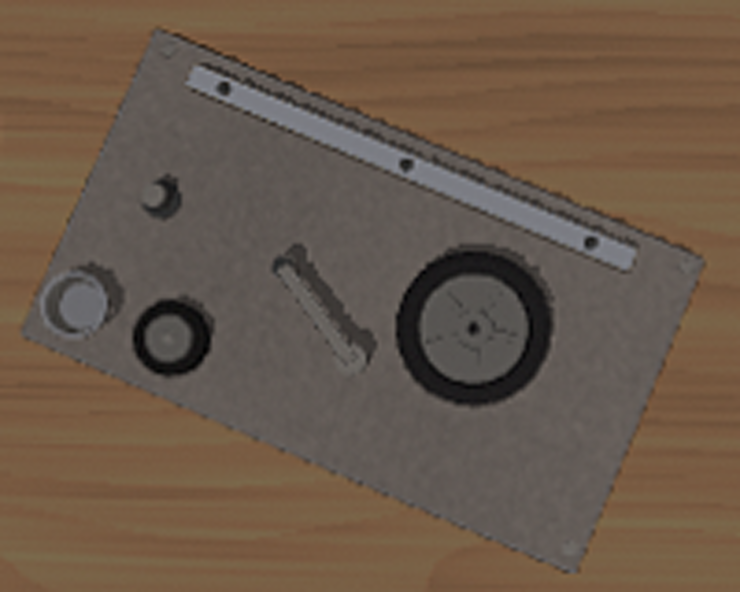

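View pics/sidec.png

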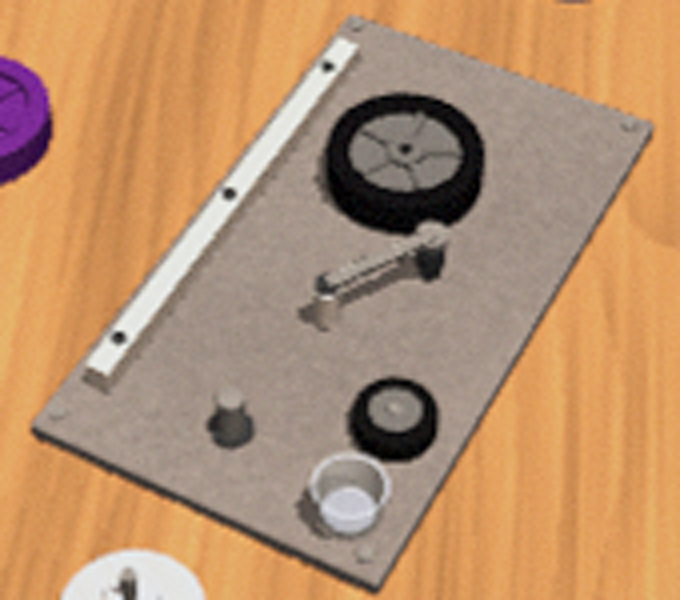

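Candidates for the wheel, as pixels in the top image:
- Black tyre with grey spoked hub on the board (273,238).
- Black ring with tan centre (219,89).
- Blue wheels (370,222) and (373,281).
- Purple wheel (282,125).
- Small castor (191,241).

I choose (273,238). The crops show the black tyre, the grey spoked hub and that it lies on the board.

```bash
cat >> h.py <<'E'
import json,os
def measure_wheel(c,hz=0.040,near=None):
    # dark tyre contour -> top rim points at z=hz
    f=c['frame']; g=f.max(2)
    return g
E
python3 - <<'E'
from h import *
def blob(c,thr,p,win):
    f=c['frame'];m=((f.max(2)<thr)).astype(np.uint8)
    x0,x1,y0,y1=win; mm=np.zeros_like(m); mm[y0:y1,x0:x1]=m[y0:y1,x0:x1]
    cs,_=cv2.findContours(mm,cv2.RETR_EXTERNAL,cv2.CHAIN_APPROX_NONE)
    return max(cs,key=cv2.contourArea)
t=cam('top'); s=cam('side')
k=740/200
def T(L): return np.array(L)/k+[145-.0,150]-0.5+0.5/k
def S(L): return np.array(L)/4+[215,175]-0.5+.125
bt=plane(t,T([(157,28),(705,262),(578,573),(22,335)]),.012)
bs=plane(s,S([(37,428),(352,17),(652,124),(378,590)]),.012)
M=np.array([(105,-80),(-295,-80),(-295,145),(105,145)])/1000
def fit(M,W):
    mc=M.mean(0);wc=W.mean(0);A=M-mc;B=W-wc
    th=np.arctan2((A[:,0]*B[:,1]-A[:,1]*B[:,0]).sum(),(A*B).sum())
    R=np.array([[np.cos(th),-np.sin(th)],[np.sin(th),np.cos(th)]])
    o=wc-R@mc; return th,o,(M@R.T+o-W)*1000
for W in(bt,bs,(bt+bs)/2):
    th,o,e=fit(M,W[:,:2]);print(np.degrees(th),o,e.round(1).tolist())
# fence top face edges
R=lambda th:np.array([[np.cos(th),-np.sin(th)],[np.sin(th),np.cos(th)]])
def toB(P):return ((P[:,:2]-o)@R(th))*1000
print('fence face top cam',toB(plane(t,T([(630,272),(187,83)]),.032)))
print('fence face side cam',toB(plane(s,S([(358,47),(108,377)]),.032)))
print('stop top',toB(plane(t,T([(152,194)]),.042)),toB(plane(s,S([(231,397)]),.042)))
print('pin',toB(plane(t,T([(356,362)]),.048)),toB(plane(s,S([(432,232)]),.048)),'rollerend',toB(plane(t,T([(286,265)]),.049)))
print('hub t',plane(t,T([(473,328)]),.040),toB(plane(t,T([(473,328)]),.040)),'s',toB(plane(s,S([(406,149)]),.040)))
print('castor',toB(plane(t,T([(170,337)]),.03)),'cup',toB(plane(t,T([(77,305)]),.03)))
print('blob', [cv2.minEnclosingCircle(blob(t,45,None,(245,300,212,265)))])
E
```

```text
68.03016632482237 [0.57781126 0.1256467 ] [[0.4, 0.1], [2.1, -2.3], [-2.1, 0.7], [-0.4, 1.4]]
68.28078192510374 [0.57623731 0.12822036] [[3.4, 1.3], [1.7, -1.8], [-3.1, 0.4], [-2.0, 0.1]]
68.15532218386524 [0.57702465 0.12693354] [[1.9, 0.7], [1.9, -2.0], [-2.6, 0.6], [-1.2, 0.8]]
fence face top cam [[-250.42347645  -50.52396965]
 [  64.52495196  -52.68798955]]
fence face side cam [[-248.8960349   -50.39186924]
 [  65.43883315  -50.21059335]]
stop top [[53.55839677 23.5171297 ]] [[50.76314976 22.95616485]]
pin [[-111.32632985   71.16184537]] [[-110.42719474   70.19958038]] rollerend [[-45.99838525  31.92224105]]
hub t [[ 0.49266274 -0.02357292  0.04      ]] [[-171.08985262   22.30217328]] s [[-172.29458855   22.60673296]]
castor [[  7.74707606 103.90424227]] cup [[ 72.55483354 108.88730759]]
blob [((272.66748046875, 238.23439025878906), 21.013225555419922)]
```

```bash
python3 - <<'E'
from h import *
s=cam('side');t=cam('top')
print('bottle base',plane(s,[(447,92)],0),'rack base corners',plane(s,[(370,68),(388,110),(410,103)],0))
# heights: triangulate
def tri(a,b):
    o1,d1=ray(t,[a]);o2,d2=ray(s,[b]);d1=d1[0];d2=d2[0]
    k=np.linalg.lstsq(np.c_[d1,-d2],o2-o1,rcond=None)[0]; return (o1+d1*k[0]+o2+d2*k[1])/2, np.linalg.norm(o1+d1*k[0]-o2-d2*k[1])
print('rack screwdriver top', tri((500,325),(401,58)), tri((545,318),(388,42)))
print('TCP side px',proj(s,[.174,-.626,.2215]))
print('motor',plane(t,[(122,190)],.09),'motor side base',plane(s,[(250,350)],0))
a=s['frame'][0:130,340:500]; cv2.imwrite('pics/g.png',cv2.resize(a,(738,600),interpolation=cv2.INTER_CUBIC)[:,:,::-1])
E
```

```text
bottle base [[ 0.1017623  -0.67013196  0.        ]] rack base corners [[ 0.35833692 -0.79516952  0.        ]
 [ 0.29947278 -0.54408351  0.        ]
 [ 0.22758556 -0.59149856  0.        ]]
rack screwdriver top (array([ 0.30282523, -0.49296062,  0.2145871 ]), np.float64(0.02376676128665892)) (array([ 0.32455268, -0.60238318,  0.20570436]), np.float64(5.837311333943846e-05))
TCP side px [[439.00527229  36.04075778]]
motor [[0.59551239 0.32656953 0.09      ]] motor side base [[0.59953587 0.35368509 0.        ]]
```

View pics/g.png

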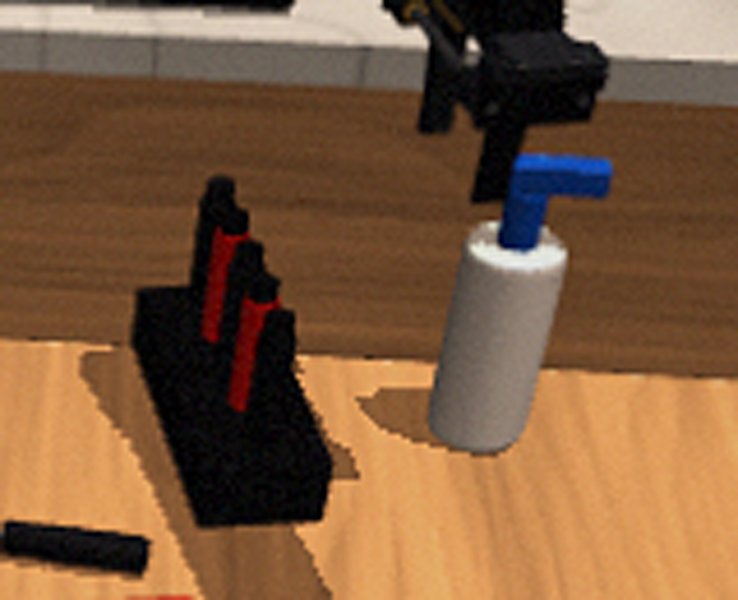

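```bash
python3 -m pendant '[[0,0,-0.5,0,0,0],[0,0,-1,0,0,0],[0,0,-1,0,0,0],[-0.3,-0.27,-1,0,0,0],[-0.6,-0.54,-1,0,0,0],[-1,-0.9,-1,0,0,0],[-1,-0.9,-1,0,0,0],[-1,-0.9,-1,0,0,0]]' 0 20
```

```text
time_s: 1.3
tool_pos: [0.2339, -0.5058, 0.3222]
tool_rot: [180.0, 0.0, -74.4]
force: [-1.2, 0.4, 0.2]
grip_width: 0.0146
```

```bash
python3 -m pendant '[[-0.4,-0.36,0,0,0,0],[-0.8,-0.7,0,0,0,0],[-1,-0.9,0,0,0,0],[-1,-0.9,0,0,0,0],[-1,-0.9,0,0,0,0],[-1,-0.9,0,0,0,0],[-1,-0.9,0,0,0,0],[-1,-0.9,0,0,0,0]]'
```

```text
time_s: 2.3
tool_pos: [0.2939, -0.3855, 0.3224]
tool_rot: [180.0, 0.0, -74.5]
force: [-0.4, 0.5, 0.1]
grip_width: 0.0006
```

```bash
python3 -m pendant '[[-0.4,-0.36,0,0,0,0],[-0.8,-0.7,0,0,0,0],[-1,-0.9,0,0,0,0],[-1,-0.9,0,0,0,0],[-1,-0.9,0,0,0,0],[-1,-0.9,0,0,0,0],[-1,-0.9,0,0,0,0],[-1,-0.9,0,0,0,0]]'
```

```text
time_s: 3.3
tool_pos: [0.3538, -0.2651, 0.3224]
tool_rot: [180.0, 0.0, -74.5]
force: [-0.4, 0.4, 0.2]
grip_width: 0.0007
```

```bash
python3 -m pendant '[[-0.4,-0.36,0,0,0,0.1],[-0.8,-0.7,0,0,0,0.2],[-1,-0.9,0,0,0,0.3],[-1,-0.9,0,0,0,0.4],[-1,-0.9,0,0,0,0.5],[-1,-0.9,0,0,0,0.6],[-1,-0.9,0,0,0,0.618],[-1,-0.9,0,0,0,0.618]]'
```

```text
time_s: 4.3
tool_pos: [0.4138, -0.1443, 0.3225]
tool_rot: [-180.0, -0.0, -129.9]
force: [-0.5, 0.3, 0.1]
grip_width: 0.0006
```

```bash
python3 -m pendant '[[-0.3,0.08,0.2,0,0,0],[-0.63,0.17,0.4,0,0,0],[-0.63,0.17,0.6,0,0,0],[-0.63,0.17,0.8,0,0,0],[-0.63,0.17,1,0,0,0],[-0.63,0.17,1,0,0,0],[-0.63,0.17,1,0,0,0],[-0.63,0.17,1,0,0,0]]' && python3 -m pendant '[[0,0,0.2,0,0,0],[0,0,0.4,0,0,0],[0,0,0.6,0,0,0],[0,0,0.8,0,0,0],[0,0,1,0,0,0],[0,0,1,0,0,0],[0,0,1,0,0,0],[0,0,1,0,0,0]]'
```

```text
time_s: 5.3
tool_pos: [0.442, -0.0852, 0.2235]
tool_rot: [-179.9, 0.0, -130.0]
force: [-0.4, 0.8, -0.5]
grip_width: 0.0005
time_s: 6.3
tool_pos: [0.4422, -0.0853, 0.1236]
tool_rot: [-179.9, 0.0, -130.1]
force: [-0.8, 0.5, -0.2]
grip_width: 0.001
```

```bash
python3 - <<'E'
from h import *
for n in('top','side'):
    c=cam(n);a=c['frame'][150:320,140:350] if n=='top' else c['frame'][150:320,215:425]
    cv2.imwrite(f'pics/{n}1.png',cv2.resize(a,(741,600),interpolation=cv2.INTER_CUBIC)[:,:,::-1])
E
```

```text
(no output)
```

View pics/top1.png

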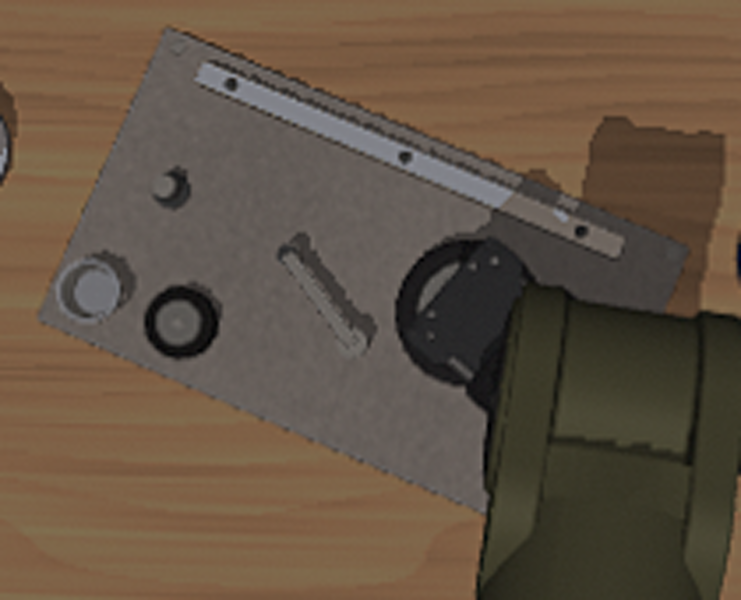

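View pics/side1.png

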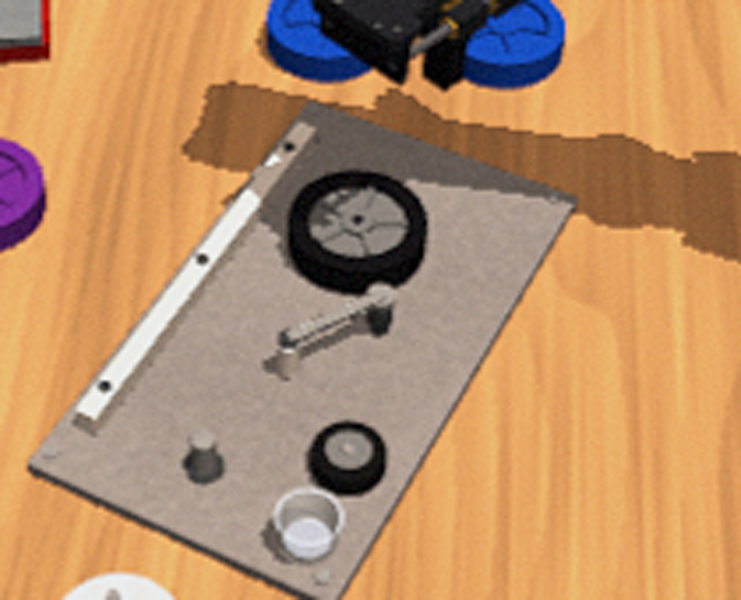

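```bash
python3 -m pendant '[[0,0,0.2,0,0,0],[0,0,0.4,0,0,0],[0,0,0.6,0,0,0],[0,0,0.75,0,0,0],[0,0,0.9,0,0,0],[0,0,1,0,0,0],[0,0,1,0,0,0],[0,0,1,0,0,0]]'; python3 - <<'E'
from h import *
c=cam('side');a=c['frame'][150:320,215:425]
cv2.imwrite('pics/s2.png',cv2.resize(a,(741,600),interpolation=cv2.INTER_CUBIC)[:,:,::-1])
E
```

```text
time_s: 7.4
tool_pos: [0.4418, -0.0851, 0.0229]
tool_rot: [-180.0, 0.0, -130.0]
force: [1.1, 0.2, -0.4]
grip_width: 0.0007
```

View pics/s2.png

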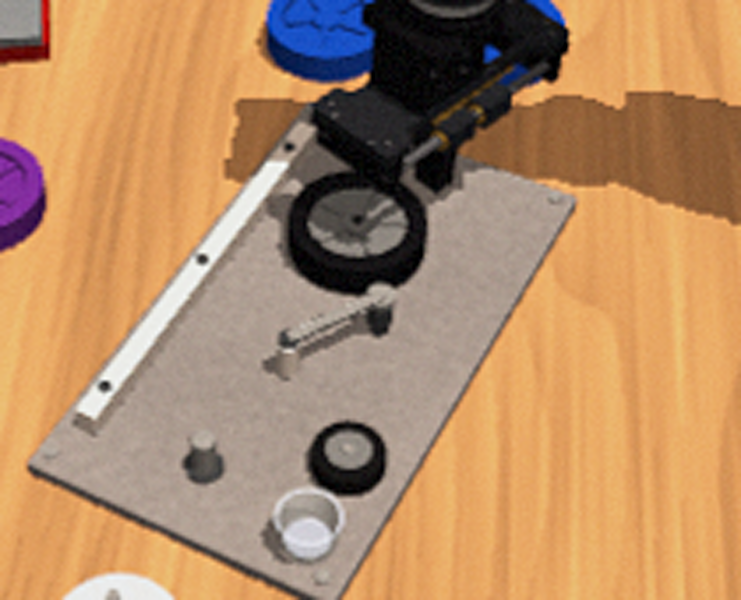

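```bash
python3 -m pendant '[[-0.08,0,0,0,0,0],[-0.16,0,0,0,0,0],[-0.24,0,0,0,0,0],[-0.32,0,0,0,0,0],[-0.4,0,0,0,0,0],[-0.48,0,0,0,0,0],[-0.55,0,0,0,0,0],[-0.55,0,0,0,0,0]]'; python3 - <<'E'
from h import *
for n in('top','side'):
    c=cam(n);a=c['frame'][150:320,140:350] if n=='top' else c['frame'][150:320,215:425]
    cv2.imwrite(f'pics/{n}3.png',cv2.resize(a,(741,600),interpolation=cv2.INTER_CUBIC)[:,:,::-1])
E
```

```text
time_s: 8.45
tool_pos: [0.4774, -0.0419, 0.0226]
tool_rot: [-180.0, 0.1, -130.0]
force: [-0.7, -0.4, 0.5]
grip_width: 0.0006
```

View pics/side3.png

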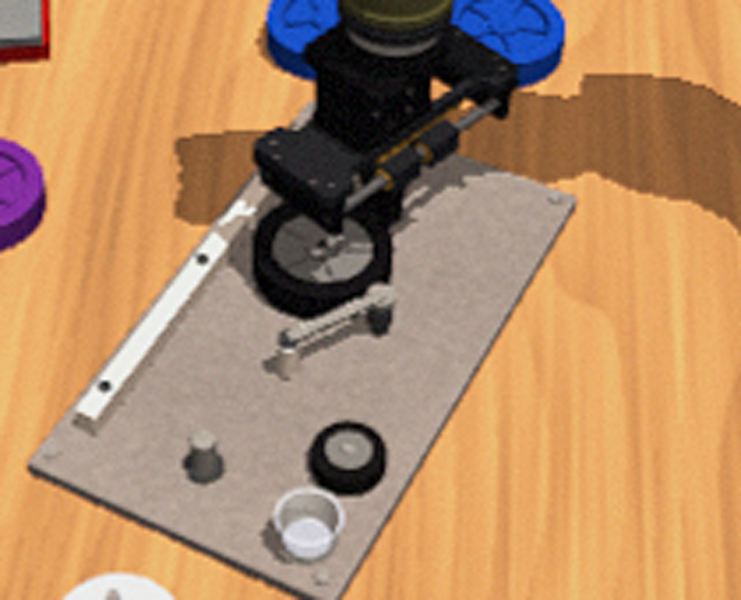

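View pics/top3.png

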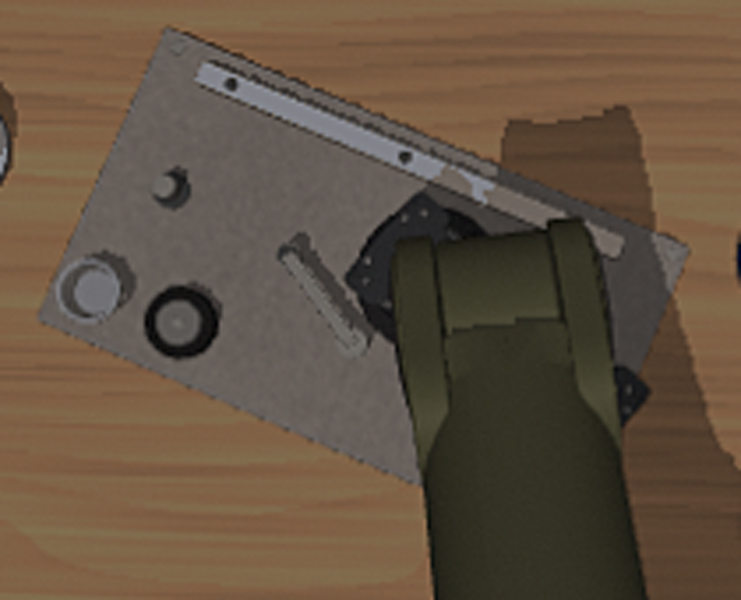

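```bash
cat >> h.py <<'E'
O=np.array([.5770,.1269]);TH=np.radians(68.15)
RB=np.array([[np.cos(TH),-np.sin(TH)],[np.sin(TH),np.cos(TH)]])
def toB(P):return ((np.atleast_2d(P)[:,:2]-O)@RB)*1000
E
python3 - <<'E'
from h import *
s=cam('side')
print(toB(plane(s,[(215+322/3.529-.4,150+244/3.529-.4)],.04)), toB(env.get_obs()['tool_pos'][None]))
E
```

```text
[[-138.87940288   10.67262978]] [[-194.80617493   29.81632764]]
```

```bash
python3 -m pendant '[[-0.08,0,0,0,0,0],[-0.16,0,0,0,0,0],[-0.24,0,0,0,0,0],[-0.31,0,0,0,0,0],[-0.37,0.02,0,0,0,0],[-0.43,0.04,0,0,0,0],[-0.49,0.06,0,0,0,0],[-0.55,0.08,0,0,0,0]]'; python3 - <<'E'
from h import *
print(toB(env.get_obs()['tool_pos'][None]))
for n in('top','side'):
    c=cam(n);a=c['frame'][150:320,140:350] if n=='top' else c['frame'][150:320,215:425]
    cv2.imwrite(f'pics/{n}4.png',cv2.resize(a,(741,600),interpolation=cv2.INTER_CUBIC)[:,:,::-1])
E
```

```text
time_s: 9.6
tool_pos: [0.505, 0.0034, 0.0224]
tool_rot: [180.0, -0.2, -130.1]
force: [-4.3, -4.9, 3.0]
grip_width: 0.0006
[[-141.39714865   20.86186206]]
```

View pics/side4.png

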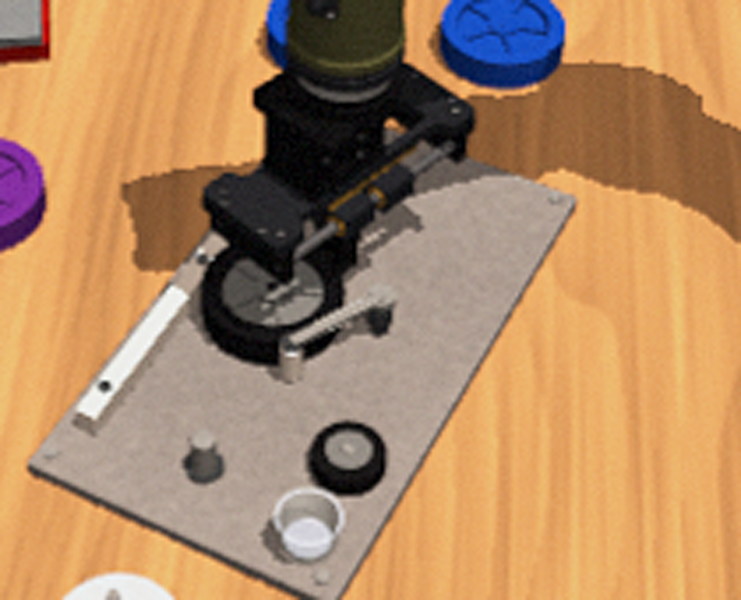

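```bash
python3 -m pendant '[[-0.06,0.02,0,0,0,0],[-0.12,0.04,0,0,0,0],[-0.18,0.06,0,0,0,0],[-0.24,0.08,0,0,0,0],[-0.3,0.1,0,0,0,0],[-0.36,0.12,0,0,0,0],[-0.42,0.14,0,0,0,0],[-0.46,0.15,0,0,0,0]]'; python3 - <<'E'
from h import *
print(toB(env.get_obs()['tool_pos'][None]))
for n in('top','side'):
    c=cam(n);a=c['frame'][150:320,140:350] if n=='top' else c['frame'][150:320,215:425]
    cv2.imwrite(f'pics/{n}5.png',cv2.resize(a,(741,600),interpolation=cv2.INTER_CUBIC)[:,:,::-1])
E
```

```text
time_s: 10.7
tool_pos: [0.5224, 0.0484, 0.022]
tool_rot: [179.9, -0.2, -130.1]
force: [-5.8, -3.8, 3.9]
grip_width: 0.0001
[[-93.17395523  21.45887874]]
```

View pics/side5.png

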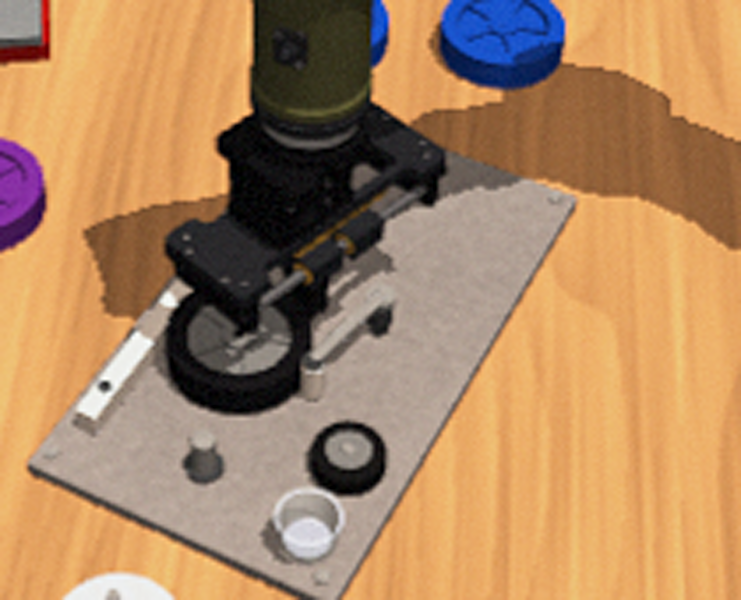

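```bash
python3 -m pendant '[[-0.04,0.01,0,0,0,0],[-0.08,0.02,0,0,0,0],[-0.12,0.03,0,0,0,0],[-0.16,0.05,0,0,0,0],[-0.2,0.06,0,0,0,0],[-0.24,0.07,0,0,0,0],[-0.27,0.08,0,0,0,0],[-0.28,0.09,0,0,0,0]]'; python3 - <<'E'
from h import *
print(toB(env.get_obs()['tool_pos'][None]))
for n in('top','side'):
    c=cam(n);a=c['frame'][150:320,140:350] if n=='top' else c['frame'][150:320,215:425]
    cv2.imwrite(f'pics/{n}6.png',cv2.resize(a,(741,600),interpolation=cv2.INTER_CUBIC)[:,:,::-1])
E
```

```text
time_s: 11.8
tool_pos: [0.5358, 0.0769, 0.0228]
tool_rot: [-180.0, 0.0, -130.0]
force: [0.1, 0.5, 0.1]
grip_width: 0.0005
[[-61.7618623   19.58179699]]
```

View pics/side6.png

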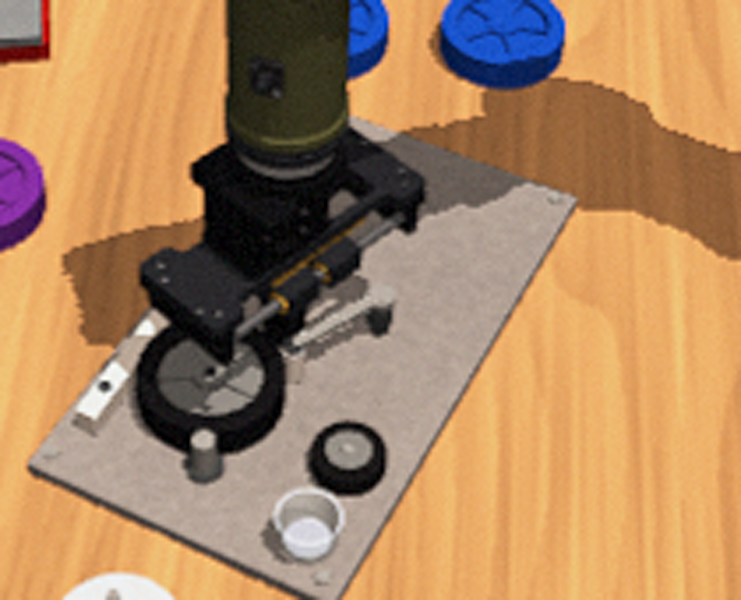

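```bash
python3 -m pendant '[[-0.01,0,0,0,0,0],[-0.02,0.01,0,0,0,0],[-0.03,0.01,0,0,0,0],[-0.04,0.01,0,0,0,0],[-0.05,0.02,0,0,0,0],[-0.05,0.02,0,0,0,0],[-0.05,0.02,0,0,0,0],[-0.05,0.02,0,0,0,0]]'
```

```text
time_s: 12.9
tool_pos: [0.5369, 0.0815, 0.0225]
tool_rot: [-180.0, -0.0, -130.0]
force: [-0.7, 0.7, -0.8]
grip_width: 0.0009
```

```bash
python3 -m pendant '[[-0.005,0,0,0,0,0],[-0.01,0,0,0,0,0],[-0.015,0,0,0,0,0],[-0.02,0.01,0,0,0,0],[-0.02,0.01,0,0,0,0],[-0.02,0.01,0,0,0,0],[-0.02,0.01,0,0,0,0],[-0.02,0.01,0,0,0,0]]'
```

```text
time_s: 13.9
tool_pos: [0.5375, 0.0837, 0.0225]
tool_rot: [-180.0, -0.0, -130.0]
force: [0.0, 0.2, -0.1]
grip_width: 0.0003
```

```bash
python3 -m pendant '[[0.1,-0.03,0,0,0,0],[0.2,-0.07,0,0,0,0],[0.3,-0.1,0,0,0,0],[0.4,-0.13,0,0,0,0],[0.5,-0.17,-0.2,0,0,0],[0.6,-0.2,-0.5,0,0,0],[0.6,-0.2,-0.8,0,0,0],[0.6,-0.2,-1,0,0,0]]' && python3 -m pendant '[[0.3,0,-0.3,0,0,0],[0.6,0,-0.6,0,0,0],[1,0,-1,0,0,0],[1,0,-1,0,0,0],[1,0,-1,0,0,0],[1,0,-1,0,0,0],[1,0,-1,0,0,0],[1,0,-1,0,0,0]]'; python3 - <<'E'
from h import *
for n in('top','side'):
    c=cam(n);x,y=(140,150) if n=='top' else (215,150)
    a=c['frame'][y:y+170,x:x+210]
    cv2.imwrite(f'pics/{n}7.png',cv2.resize(a,(741,600),interpolation=cv2.INTER_CUBIC)[:,:,::-1])
    if n=='top':
        # nest circle prediction
        m=(c['frame'].max(2)<45).astype(np.uint8); m[:, :185]=0;m[:,260:]=0;m[:180]=0;m[245:]=0
        cs,_=cv2.findContours(m,cv2.RETR_EXTERNAL,cv2.CHAIN_APPROX_NONE); k=max(cs,key=cv2.contourArea); (cc,r)=cv2.minEnclosingCircle(k); print(cc,r,toB(plane(c,[cc],.04)))
E
```

```text
time_s: 14.9
tool_pos: [0.5145, 0.0242, 0.1241]
tool_rot: [-179.9, 0.0, -130.1]
force: [0.3, 0.4, -0.3]
grip_width: 0.0004
time_s: 15.9
tool_pos: [0.4498, -0.0511, 0.2219]
tool_rot: [179.9, -0.0, -130.0]
force: [0.5, -0.0, 0.5]
grip_width: 0.0004
(208.402099609375, 202.8496551513672) 23.613292694091797 [[2.81346101 3.9719383 ]]
```

View pics/side7.png

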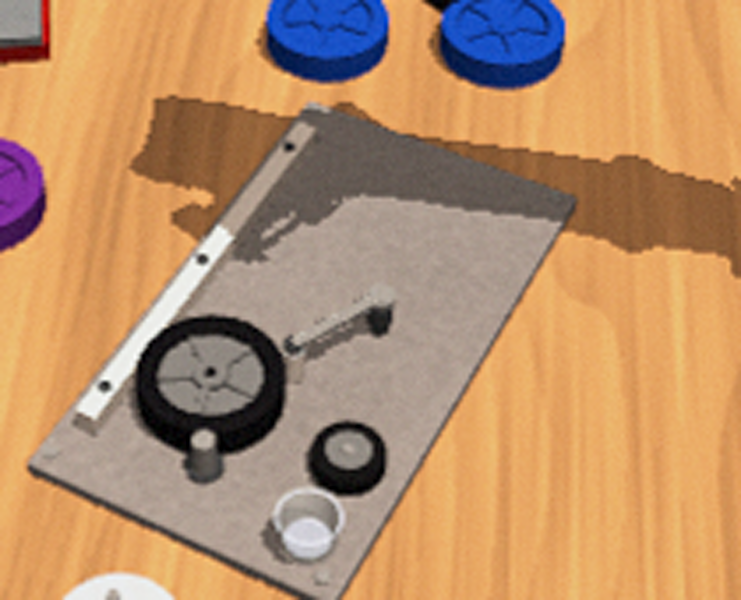

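View pics/top7.png

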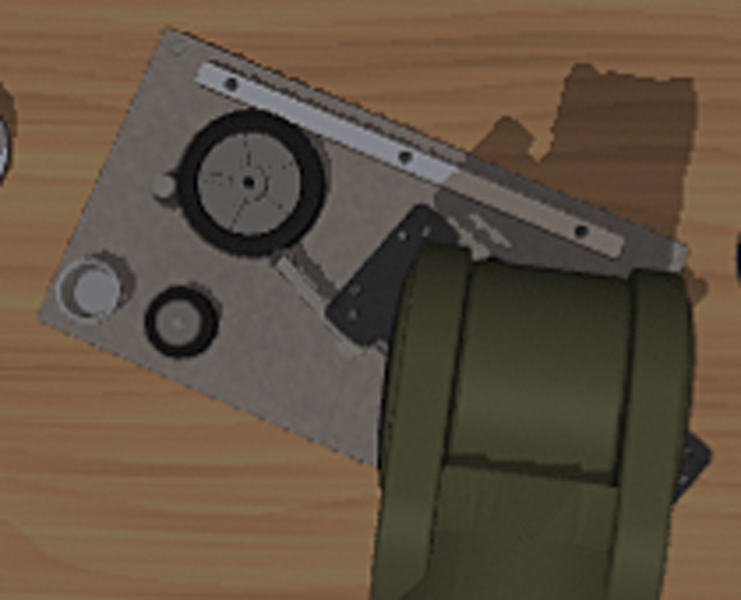

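```bash
python3 - <<'E'
from h import *
k=3.529
t=cam('top');s=cam('side')
f=lambda x0,p:np.array([(x0+p[0]/k-.36,150+p[1]/k-.36)])
print('hub',toB(plane(t,f(140,(249,183)),.04)),toB(plane(s,f(215,(210,372)),.04)))
print('stop',toB(plane(t,f(140,(165,187)),.042)),toB(plane(s,f(215,(204,437)),.042)))
print('fence',toB(plane(t,f(140,[ (622,258)][0]),.032)),toB(plane(t,f(140,(196,82)),.032)))
# grey hub + tyre rim edge in top via hub mask
for c,x0,p in((t,140,(249,183)),(s,215,(210,372))):
    fr=c['frame'];m=(fr.max(2)>(40 if c is t else 75)).astype(np.uint8)
    q=f(x0,p)[0].round().astype(int)
    n,l,st,ce=cv2.connectedComponentsWithStats(m); i=l[q[1]+6,q[0]+6]; ii=(l==i).astype(np.uint8)
    cs,_=cv2.findContours(ii,cv2.RETR_EXTERNAL,cv2.CHAIN_APPROX_NONE); kk=max(cs,key=cv2.contourArea); e=cv2.fitEllipse(kk)
    print(st[i],e,toB(plane(c,[e[0]],.04)))
o=env.get_obs(); print(o['time_s'])
E
```

```text
hub [[ 0.14195326 -0.68027765]] [[-0.19019795 -1.30182241]]
stop [[51.53032339 24.11025472]] [[49.73332189 22.5301758 ]]
fence [[-252.19870097  -52.36226942]] [[ 63.74527017 -50.87653513]]
[196 187  29  30 670] ((210.27308654785156, 201.4911346435547), (28.206098556518555, 28.77302360534668), 176.727294921875) [[-0.01919761 -0.76080016]]
[259 245  31  23 535] ((274.2237854003906, 255.91159057617188), (21.974889755249023, 29.388355255126953), 88.62544250488281) [[1.97120102 0.12395609]]
16.1
```

```bash
python3 -c "
from cell import env
print(env.sign_off())"
```

```text
the job is handed in; nothing more can be done
None
```

The wheel is in its nest and I handed the job in at about 16 s of the 51 s allowed. I pushed it with the shut fingers, first diagonally onto the fence, then along it past the roller. About 38 mm short of the nest the roller closed behind the wheel and carried it the rest of the way. A gentle follow-up push met no resistance.

- **Wheel position:** after backing the arm off, hub-centre fixes from both cameras put the wheel within about 2 mm of the nest point. The calibration is only good to about 2 mm.
- **Contacts:** the pictures show the wheel lying flat against the fence and the stop post, with the roller closed behind it. The stop post measured about 57 mm from the wheel's centre, against a true 58 mm. I could not measure the contact forces themselves.
- **Other loose things:** the castor and screw cup look unmoved in the last pictures. The other bystanders lay outside those views, but the arm's path stayed clear of them.
- **Failed check:** a blob fit on the dark tyre put the wheel at x 2.8, y 4.0 mm. I discarded that fit because the dark patch also took in shadow and the stop post; both hub fits disagree with it.

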